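# Lock the loaded strip nest with its cam

## Task

Two identical strip nests stand on the table, but only one has a steel strip lying in it. On that loaded nest, turn the cam by its upright grip bar until the cam's high point points straight at the sprung shoe and presses it in, so that the shoe pushes the strip home to the fence; then let go. Leave the cam of the empty nest as it is.

Things in the scene. Friction and masses are not known exactly. Their poses are not given: they have to be found in the camera images.
- nest: LOADED nest: dark steel base plate 178 x 146 x 10 mm. Origin on the table right under its cam's vertical axis; x runs from the cam through the brass shoe, its guide and the strip to the fence, y to the left, z up. The cam is a steel egg-shaped disc 12 to 25 mm above the table: back 18 mm radius, high point 34 mm from the axis. Under the open fingers nothing but the cam's bar is higher than 33 mm.
- cam_grip (a point): Centre of the upright brass grip bar on the loaded nest's cam, on the cam's turning axis, 53 mm above the table. The bar is 44 mm long, 12 mm thick and 30 mm tall (36 to 66 mm above the table). The point turns with the cam: its y axis runs level along the bar towards the cam's high point, z is up.
- cam (a joint): Angle of that cam, rad, growing CLOCKWISE seen from above, -0.4 to 2.3. 1.571: high point straight at the shoe. 0: a quarter turn short of that, high point to the left as seen looking from cam to shoe. Starts at 0.15 to 0.6, so it must go 0.97 to 1.42 rad clockwise. Friction (0.12 N m) keeps it where it is left.
- shoe (a joint): Travel in m of the loaded nest's sprung brass shoe (the follower: 34 mm wide flat head facing the cam, pad facing the strip). 0 when untouched, its head 27 mm from the cam axis; the cam meets it at about 0.82 rad and pushes it in by 0.007 at 1.571. The spring gives 2 N at 0 and 5.5 N at 0.007.
- strip_center (a point): Centre of the loose steel strip (118 x 36 x 6 mm, one hole) lying flat in the loaded nest between shoe and fence, 13 mm above the table, its long side across the line from cam to fence. Home on the fence its centre is 93 mm from the cam axis; it starts 86 to 88 mm from it. Its x axis runs along its length. It need not be grasped.
- spare_cam_high (a point): High point of the like cam on the EMPTY nest, on its rim, 34 mm from that cam's axis and 18 mm above the table. Must stay where it is.
There are look-alikes about, which are no part of the job. Leave any turquoise look-alike of the nest alone.

How it is judged:
At the end, for the whole second after the job is handed in: The loaded nest's cam points with its high point at the shoe within 15 degrees (cam joint 1.31 to 1.83), the shoe is pressed in by more than 5 mm, and the strip lies flat in its nest within 3 mm of the fence (its centre 90 to 97 mm from the cam axis) (value of joint cam between 1.311 and 1.831 rad and value of joint shoe above 0.005 m and horizontal distance between strip_center and cam_grip between 0.09 and 0.097 m and height (world z) of strip_center below 0.018 m); the robot touches nothing.
It fails at once if the cam of the empty nest is turned (its high point moves more than 10 mm) (distance of spare_cam_high from where it was at the start of the episode above 0.01 m).
It also fails if it takes over 32 s, if anything falls off the work surface, if the arm or the gripper's body presses on something with over 40 N, if the wrist force passes 120 N, or if a joint passes its speed limit or range.

## Robot

A 7-joint arm with a two-finger parallel gripper is mounted at the origin on the work surface; the furniture and walls round the work are solid. World frame = base frame: x ahead of the robot, y to its left, z up, the work surface at z = 0. Lengths are in m, angles in rad, forces in N, time in s.
With the tool pointing down it reaches from about 0.4 to 0.85 m from the base axis. Payload 10.4 kg.
Tool frame: the origin (TCP) lies midway between the tips of the shut fingers; the grasp point (between the pads) lies 19 mm behind it; y points along the fingers, x is the direction in which the jaws open and shut, and the axes are right-handed (so a half turn about y gives the same grasp; the last joint's range is limited). The gripper opens to 85 mm and grips with 20 to 120 N. Pads are 22 mm wide; open, the fingers measure 114 mm over their backs; the gripper's body (76 mm by 85 mm) begins 54 mm behind the grasp point. The pads swing forward as they close: fully open they stand 13 mm farther back than shut.
Start: joints at [-1.344, 0.332, -0.065, 1.46, 0.022, 1.35, -0.088], TCP at [0.154, 0.606, 0.231] pointing down, gripper open.
Joint ranges: [-2.6, 2.6], [-0.5, 2.12], [-1.47, 1.34], [0.16, 2.42], [-1.27, 4.41], [0.06, 2.06], [-2.6, 2.6]. Speed limits (rad/s): [2.22, 2.22, 2.79, 2.79, 3.14, 3.14, 3.14].

## Interface

Orientations are given as a rotation vector (axis times angle).
In Python, from rig import * gives the robot as it stands.
- The arm moves only by the tool apply_moves, never from a script. Its arguments are lists of equal length, an entry for each row: "fingers": the gripper command: -1 is shut, 1 is fully open, values between are in proportion; "dp": the shift along the tool's x, y, z in cm, a list of three; "spin": the turn about the tool's y in degrees. A call has 1 to 12 rows; each row shifts and turns the commanded pose from where the row before left it, along the tool's axes as they then stand; what a row does not reach is not made up. A row lasts 1/12 s, in which the tool goes at most 41.7 mm and 7.16 degrees, less where a joint would pass 70% of its speed; a pose out of reach is approached as far as the arm can. A call is refused whole if a number of a shift passes 4.17 or a number of a turn 7.16, either way. A call with a gripper value outside its range is refused whole. The fingers move at their own pace and stop on an object; "squeeze" is the grip in N (left out, the last holds). Time passes only in rows, so rows that do not move let the fingers close. It gives the time, the measured TCP pose, the force and the opening at its end, in the units of the state.
- get_state(): the state, without advancing time (a new reading comes with each control period).
- grab_frame(name): name is "scene" or "top" or "wrist"; returns the picture (384x512x3 uint8, red, green, blue); there is no depth.
- camera_info(name): a dict with "fx", "fy", "cx", "cy" (pixels), "R" (3x3) and "t" (3): a world point X has camera coordinates R X + t; the wrist camera has in their place "hand_eye" (4x4, takes a point from camera to tool coordinates, whose origin is the TCP and whose axes are the tool frame's). Camera axes: x right, y down, z forward; pixel columns grow to the right and rows downward; lengths in m; the calibration is good to about 2 mm. A picture is of the moment at which its call begins: read the wrist's pose just before it. camera_info takes no time and is no camera call.
- sign_off(): hands the job in, once; it reports no verdict.
Trained networks look in the newest picture that a camera, given by its name, has taken for a name from the list of things; names that differ only in an ending like _2 or _b are one class to them, and where a whole thing is asked for, a point or a joint stands for the part that bears it (a point fixed in the world has none). Each returns a list of dicts, best first, with "confidence" (0 to 1); they miss things now and then, are a little off and sometimes report something else, mostly with a low value. They report only what shows in the picture. A call takes as long as a camera call. They do not tell look-alikes from the thing itself.
- look_for(camera, thing): "at" ([row, column] in pixels, amid what is visible of it).
The state is a dict: "time": time; "q": joint angles; "qd": joint speeds; "joint_efforts": joint torques, N m; "ee_pos": TCP position; "tool_rot": TCP orientation; "wrist_force": force on the tool from outside, world axes, zero at the start; "moment": the same for the moment, N m; "opening": finger opening in m.
Only numpy, scipy, OpenCV 4.12 (cv2) and the standard library are available. Lean on these libraries where they do the work, as an engineer would, in place of code of your own. Each camera call takes 0.05 s, during which the arm holds its last target.

## Working session

There is one attempt and no reset: what is moved stays moved. The work goes in short steps, Python scripts to look and compute and a tool call to move; the robot and the scene stay as the last step left them, time stands still between calls to the robot, and variables do not carry over. Pictures are saved under pics/ and viewed, and the job is handed in when it is done.

Besides the shell and the picture viewer there is one more tool, called after "Emit:" by a JSON object that holds its "op" and its "data". apply_moves: Moves the arm, as the interface text tells. Its arguments: {"type":"object","properties":{"fingers":{"type":"array"},"dp":{"type":"array"},"spin":{"type":"array"},"squeeze":{"type":"number"}},"required":["fingers","dp","spin"]}

```bash
mkdir -p pics; ls; python3 - <<'E'
from rig import *
import cv2
s=get_state();print(s['time'],s['ee_pos'],s['tool_rot'],s['opening'])
for n in ['scene','top','wrist']:
    im=grab_frame(n);cv2.imwrite(f'pics/{n}0.png',cv2.cvtColor(im,cv2.COLOR_RGB2BGR))
    print(n,camera_info(n))
    for t in ['nest','cam_grip','strip_center','shoe']:
        print(t,[(d['at'],round(d['confidence'],2)) for d in look_for(n,t)])
E
```

```text
pics
0.0 [0.15440452 0.60523457 0.23050963] [-1.31800197 -1.02246573  1.02430501] 0.0854107639986782
scene {'fx': 411.1647962697311, 'fy': 411.1647962697311, 'cx': 260.68868719971056, 'cy': 199.56812692749347, 'R': array([[ 9.13406169e-01, -4.07049175e-01,  3.72807272e-04],
       [-3.02422827e-01, -6.79240231e-01, -6.68710059e-01],
       [ 2.72451104e-01,  6.10691147e-01, -7.43523180e-01]]), 't': array([-0.38991433,  0.10187047,  1.29510731])}
nest [([220.5, 294.2], 0.83), ([306.6, 246.0], 0.55)]
cam_grip [([306.8, 233.9], 0.63), ([217.8, 284.5], 0.57)]
strip_center [([205.2, 308.1], 0.51)]
shoe [([299.2, 248.2], 0.49), ([215.7, 294.7], 0.43)]
top {'fx': 347.30691372069737, 'fy': 347.30691372069737, 'cx': 253.28554405365045, 'cy': 184.32631884504934, 'R': array([[-0.0272564 , -0.99936899, -0.02277536],
       [-0.99301179,  0.02968607, -0.11422053],
       [ 0.11482456,  0.01950296, -0.99319432]]), 't': array([-0.06395428,  0.42245568,  1.04786056])}
nest [([171.3, 277.5], 0.83), ([249.7, 352.9], 0.79), ([149.8, 272.3], 0.53)]
cam_grip [([261.5, 358.5], 0.63), ([173.2, 281.7], 0.43)]
strip_center [([148.5, 272.7], 0.74)]
shoe [([247.1, 351.0], 0.65), ([165.3, 276.9], 0.61)]
wrist {'fx': 341.7737154728413, 'fy': 341.7737154728413, 'cx': 255.7582387853077, 'cy': 190.86047426335892, 'hand_eye': array([[ 9.99999882e-01,  4.73118144e-04,  1.12741414e-04,
         8.73159922e-05],
       [ 1.41023975e-05, -2.59912128e-01,  9.65632272e-01,
        -1.42450641e-01],
       [ 4.86161010e-04, -9.65632157e-01, -2.59912104e-01,
         6.54335978e-02],
       [ 0.00000000e+00,  0.00000000e+00,  0.00000000e+00,
         1.00000000e+00]])}
nest []
cam_grip []
strip_center []
shoe []
```

View pics.

View pics/scene0.png

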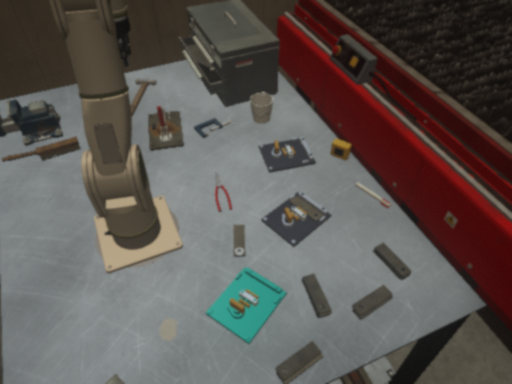

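View pics/top0.png

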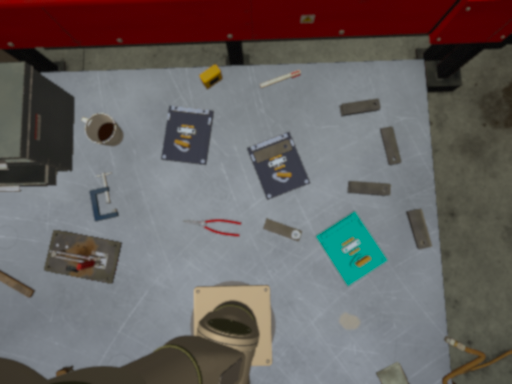

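```bash
python3 - <<'E'
import cv2
im=cv2.imread('pics/top0.png')[100:300,220:440]
cv2.imwrite('pics/topcrop0.png',cv2.resize(im,None,fx=3,fy=3,interpolation=cv2.INTER_CUBIC)[:600,:660])
im=cv2.imread('pics/scene0.png')[160:360,180:360]
cv2.imwrite('pics/scenecrop0.png',cv2.resize(im,None,fx=3,fy=3,interpolation=cv2.INTER_CUBIC))
E
```

```text
(no output)
```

View pics/topcrop0.png

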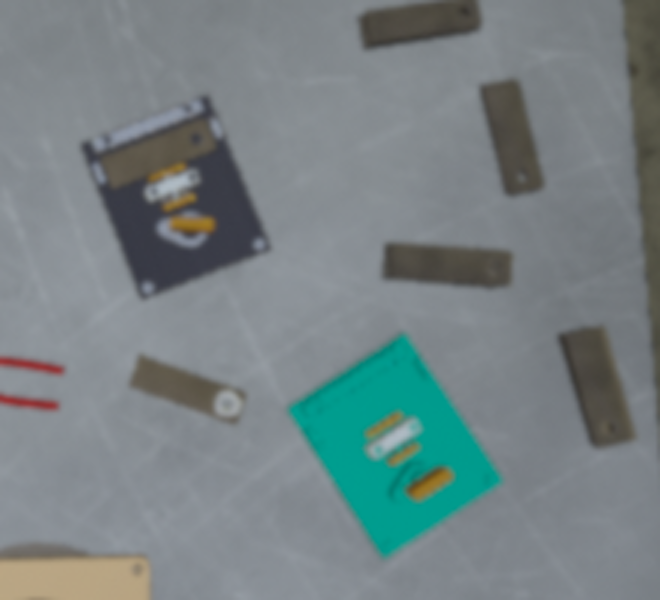

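View pics/scenecrop0.png

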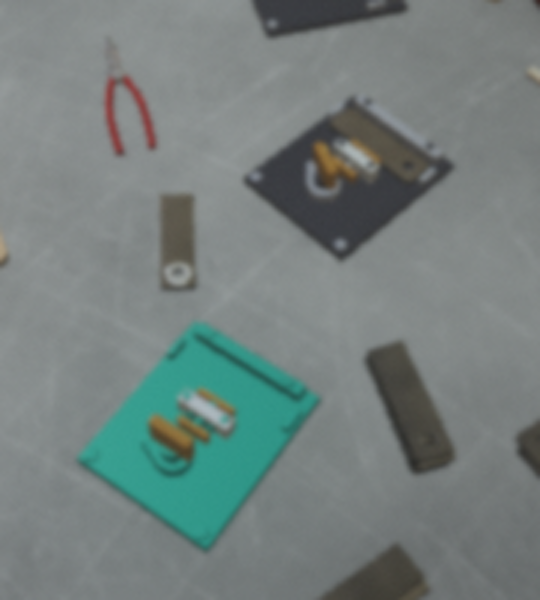

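```bash
cat > h.py <<'E'
import numpy as np
from scipy.spatial.transform import Rotation as Ro
def ray2z(ci,u,v,z,R=None,t=None):
    R=ci['R'];t=ci['t']
    d=R.T@np.array([(u-ci['cx'])/ci['fx'],(v-ci['cy'])/ci['fy'],1]); o=-R.T@t
    return o+d*(z-o[2])/d[2]
E
python3 - <<'E'
from rig import *
from h import *
ci=camera_info('top')
c=np.array([(83,143),(210,97),(269,247),(143,297)])/3+[220,100]
P=[ray2z(ci,*p,0.01) for p in c]
for p in P: print(p.round(4))
P=np.array(P)
print([np.linalg.norm(P[i]-P[(i+1)%4]) for i in range(4)])
ax=(P[0]+P[1]-P[2]-P[3]); print('nest x yaw',np.degrees(np.arctan2(ax[1],ax[0])), 'y', np.degrees(np.arctan2(*(P[0]+P[3]-P[1]-P[2])[[1,0]])))
b=np.array([(170,217),(214,226)])/3+[220,100]
B=[ray2z(ci,*p,0.066) for p in b];print(B,(B[0]+B[1])/2)
d=B[0]-B[1];print(np.degrees(np.arctan2(d[1],d[0])))
s=get_state();Rm=Ro.from_rotvec(s['tool_rot']).as_matrix();print(Rm.round(3))
E
```

```text
[ 0.5392 -0.0611  0.01  ]
[ 0.5844 -0.1966  0.01  ]
[ 0.423  -0.2515  0.01  ]
[ 0.3748 -0.1191  0.01  ]
[np.float64(0.14283447514397296), np.float64(0.17045390611414063), np.float64(0.14081877399725268), np.float64(0.1743389940374212)]
nest x yaw 19.097059179610678 y 109.21959528498472
[array([ 0.44928971, -0.14720643,  0.066     ]), array([ 0.43898094, -0.19027096,  0.066     ])] [ 0.44413532 -0.16873869  0.066     ]
76.53788476956143
[[ 0.247 -0.    -0.969]
 [ 0.969  0.     0.247]
 [ 0.    -1.     0.   ]]
```

```bash
cat >> h.py <<'E'
def sim(p,yaw,rows): # rows (dx,dy,dz,spin) cm/deg ; tool y down
    p=np.array(p,float)
    for dx,dy,dz,s in rows:
        c,sn=np.cos(np.radians(yaw)),np.sin(np.radians(yaw))
        p+= .01*np.array([c*dx-sn*dz, sn*dx+c*dz, -dy]); yaw-=s
    return p,yaw
def totool(d,yaw):
    c,sn=np.cos(np.radians(yaw)),np.sin(np.radians(yaw))
    return 100*np.array([c*d[0]+sn*d[1],-d[2],-sn*d[0]+c*d[1]])
E
python3 - <<'E'
from h import *
from scipy.optimize import fsolve
p0=[.154,.605,.2305]
f=lambda v:(sim(p0,75.7,[(v[0],0,v[1],3.7)]*24)[0]-[.444,-.169,.2305])[:2]
v=fsolve(f,[-.6,-3.9]);print(v)
p=np.array(p0);y=75.7
for i in range(24):
    p,y=sim(p,y,[(*[v[0],0,v[1]],3.7)]);print(p.round(3),round(np.hypot(*p[:2]),3),y.__round__(1)) if i%4==3 else 0
E
```

```text
[-0.83260244 -3.72174259]
[0.282 0.523 0.23 ] 0.595 60.9
[0.386 0.412 0.23 ] 0.564 46.1
[0.457 0.277 0.23 ] 0.534 31.3
[0.492 0.129 0.23 ] 0.508 16.5
[ 0.487 -0.023  0.23 ] 0.488 1.7
[ 0.444 -0.169  0.23 ] 0.475 -13.1
```

Emit:
{"op": "apply_moves", "data": {"fingers": [1,1,1,1,1,1,1,1,1,1,1,1], "dp": [[-0.83,0,-3.72],[-0.83,0,-3.72],[-0.83,0,-3.72],[-0.83,0,-3.72],[-0.83,0,-3.72],[-0.83,0,-3.72],[-0.83,0,-3.72],[-0.83,0,-3.72],[-0.83,0,-3.72],[-0.83,0,-3.72],[-0.83,0,-3.72],[-0.83,0,-3.72]], "spin": [3.7,3.7,3.7,3.7,3.7,3.7,3.7,3.7,3.7,3.7,3.7,3.7]}}

```text
time: 1.75
ee_pos: [0.4582, 0.2764, 0.2315]
tool_rot: [-1.528, -0.426, 0.425]
wrist_force: [1.1, 0.8, -0.9]
opening: 0.0854
```

Emit:
{"op": "apply_moves", "data": {"fingers": [1,1,1,1,1,1,1,1,1,1,1,1], "dp": [[-0.83,0,-3.72],[-0.83,0,-3.72],[-0.83,0,-3.72],[-0.83,0,-3.72],[-0.83,0,-3.72],[-0.83,0,-3.72],[-0.83,0,-3.72],[-0.83,1.0,-3.72],[-0.83,1.0,-3.72],[-0.83,1.0,-3.72],[-0.83,1.0,-3.72],[-0.83,1.0,-3.72]], "spin": [3.7,3.7,3.7,3.7,3.7,3.7,3.7,3.7,3.7,3.7,3.7,3.7]}}

```text
time: 2.75
ee_pos: [0.444, -0.1695, 0.1811]
tool_rot: [-1.563, 0.181, -0.183]
wrist_force: [1.4, 0.3, -0.3]
opening: 0.0856
```

Emit:
{"op": "apply_moves", "data": {"fingers": [1,1,1], "dp": [[0,0,0],[0,0,0],[0,0,0]], "spin": [0,0,0]}}

```text
time: 3.0
ee_pos: [0.4449, -0.1674, 0.1815]
tool_rot: [-1.563, 0.179, -0.18]
wrist_force: [0.3, -0.3, -0.0]
opening: 0.0855
```

```bash
python3 - <<'E'
from rig import *
from h import *
import cv2
s=get_state();print(s['time'],s['ee_pos'],s['q'],s['wrist_force']);Rm=Ro.from_rotvec(s['tool_rot']).as_matrix();print(Rm.round(3))
im=grab_frame('wrist')
for t in ['cam_grip','strip_center','shoe']:
    print(t,[(d['at'],round(d['confidence'],2)) for d in look_for('wrist',t)])
im=cv2.cvtColor(im,cv2.COLOR_RGB2BGR)
cv2.imwrite('pics/w1.png',cv2.resize(im,None,fx=1.5,fy=1.5,interpolation=cv2.INTER_CUBIC))
E
```

```text
3.0 [ 0.44486081 -0.16743651  0.18148568] [-0.42661994  0.01381055  0.70695804  1.94164182 -0.01029262  1.1890786
  0.05566248] [ 0.33048264 -0.34258967 -0.03374773]
[[ 0.974  0.001  0.226]
 [-0.226  0.     0.974]
 [ 0.    -1.     0.001]]
cam_grip [([171.5, 254.4], 0.81)]
strip_center [([112.6, 333.9], 0.66), ([173.7, 252.0], 0.54)]
shoe [([148.0, 294.5], 0.72)]
```

View pics/w1.png

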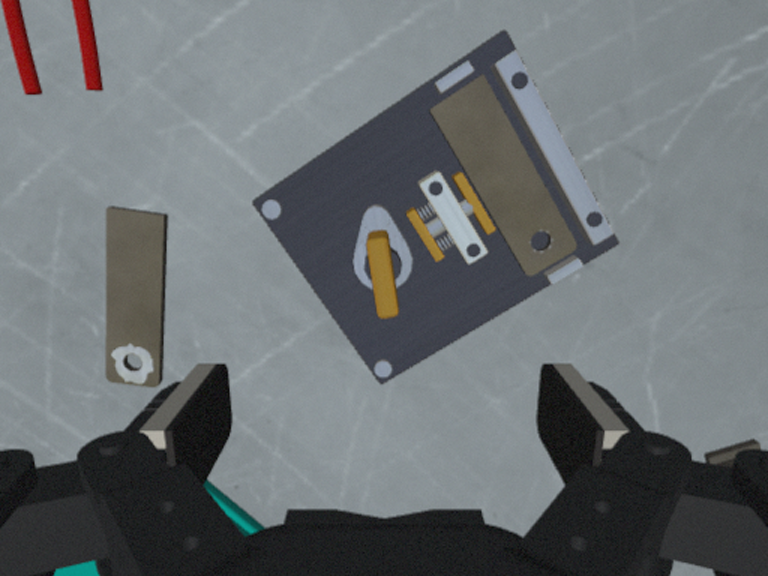

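```bash
python3 - <<'E'
import cv2
im=cv2.imread('pics/w1.png')[190:340,330:480]
cv2.imwrite('pics/w1c.png',cv2.resize(im,None,fx=4,fy=4,interpolation=cv2.INTER_CUBIC))
E
```

```text
(no output)
```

View pics/w1c.png

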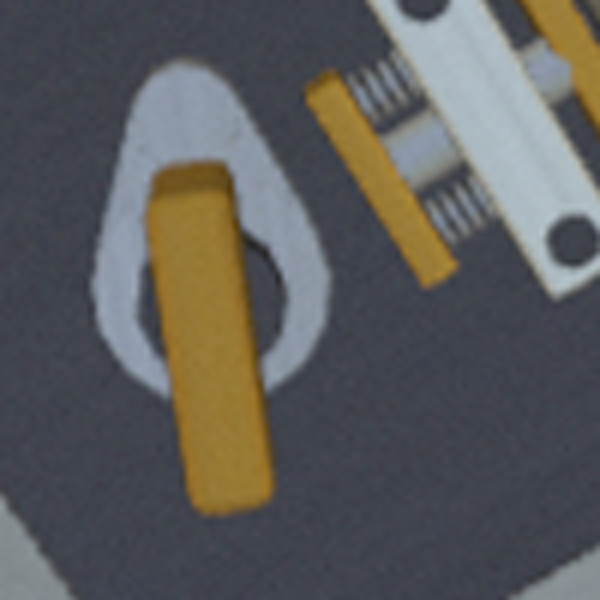

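```bash
cat >> h.py <<'E'
def wray(s,ci,u,v,z):
    T=np.eye(4);T[:3,:3]=Ro.from_rotvec(s['tool_rot']).as_matrix();T[:3,3]=s['ee_pos']
    W=T@ci['hand_eye'];d=W[:3,:3]@np.array([(u-ci['cx'])/ci['fx'],(v-ci['cy'])/ci['fy'],1]);o=W[:3,3]
    return o+d*(z-o[2])/d[2]
def yaw(d): return np.degrees(np.arctan2(d[1],d[0]))
E
python3 - <<'E'
from rig import *
from h import *
s=get_state();ci=camera_info('wrist')
c=(np.array([(148,205),(235,193),(273,497),(192,512)])/4+[330,190])/1.5
P=np.array([wray(s,ci,*p,.066) for p in c]);print(P,P.mean(0))
print('bar yaw',yaw(P[0]-P[3]),yaw(P[1]-P[2]),[np.linalg.norm(P[i]-P[(i+1)%4]) for i in range(4)])
c=np.array([(253,202),(506,31),(618,242),(381,384)])/1.5
Q=np.array([wray(s,ci,*p,.01) for p in c])
print('nest',yaw(Q[1]-Q[0]),yaw(Q[2]-Q[3]),yaw(Q[1]-Q[2])-90,yaw(Q[0]-Q[3])-90,[np.linalg.norm(Q[i]-Q[(i+1)%4]) for i in range(4)])
Rm=Ro.from_rotvec(s['tool_rot']).as_matrix();print('toolyaw',yaw(Rm[:,0]))
c=(np.array([(308,95),(425,285)])/4+[330,190])/1.5
H=np.array([wray(s,ci,*p,.025) for p in c]);print('shoe',yaw(H[0]-H[1])-90,H)
E
```

```text
[[ 0.44171645 -0.14536765  0.066     ]
 [ 0.45284778 -0.14634496  0.066     ]
 [ 0.44874756 -0.18705947  0.066     ]
 [ 0.43783743 -0.18669307  0.066     ]] [ 0.4452873  -0.16636629  0.066     ]
bar yaw 84.63762563967552 84.24931997316939 [np.float64(0.011174152995971014), np.float64(0.040920444920131124), np.float64(0.010916283223778472), np.float64(0.04150707632836566)]
nest 19.740838660375292 20.210480017112296 19.803493347390827 19.786282555040543 [np.float64(0.17557711220867292), np.float64(0.1420010549880192), np.float64(0.17562452528039152), np.float64(0.14344055608035267)]
toolyaw -12.979129230807786
shoe 19.223311013826205 [[ 0.46521782 -0.14161939  0.025     ]
 [ 0.4762047  -0.17312814  0.025     ]]
```

Emit:
{"op": "apply_moves", "data": {"fingers": [1,1,1,1,1,1,1,1,1,1,1], "dp": [[0,0,0.12],[0,0,0],[0,2.5,0],[0,2.5,0],[0,2.5,0],[0,1.5,0],[0,1,0],[0,0,0],[0,0,0],[0,0,0],[0,0,0]], "spin": [-3.7,-3.8,0,0,0,0,0,0,0,0,0]}}

```text
time: 4.12
ee_pos: [0.4457, -0.1667, 0.0823]
tool_rot: [-1.569, 0.075, -0.078]
wrist_force: [-0.4, 0.0, 0.4]
opening: 0.0853
```

```bash
python3 - <<'E'
from rig import *
from h import *
import cv2
s=get_state();print(s['time'],s['ee_pos'],s['wrist_force']);Rm=Ro.from_rotvec(s['tool_rot']).as_matrix();print(Rm.round(3),yaw(Rm[:,0]))
im=grab_frame('wrist')
im=cv2.cvtColor(im,cv2.COLOR_RGB2BGR)
cv2.imwrite('pics/w2.png',cv2.resize(im,None,fx=1.5,fy=1.5,interpolation=cv2.INTER_CUBIC))
E
```

```text
4.1167 [ 0.44570126 -0.16668954  0.08234879] [-0.36398448  0.04046838  0.38210368]
[[ 0.995  0.002  0.098]
 [-0.098  0.     0.995]
 [ 0.002 -1.     0.   ]] -5.602510510301496
```

View pics/w2.png

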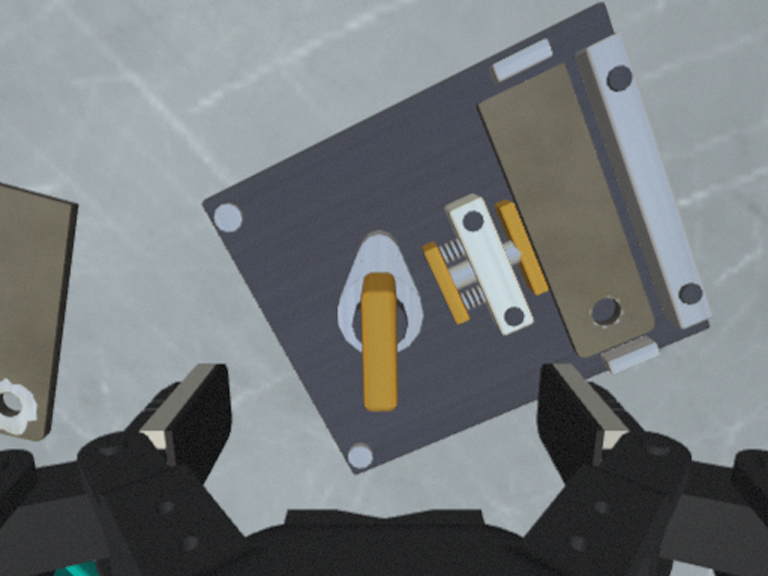

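Emit:
{"op": "apply_moves", "data": {"fingers": [1,1,1,1,1], "dp": [[0,1.5,0],[0,1.5,0],[0,1.4,0],[0,0,0],[0,0,0]], "spin": [0,0,0,0,0], "squeeze": 60}}

```text
time: 4.58
ee_pos: [0.4448, -0.1667, 0.0376]
tool_rot: [-1.57, 0.077, -0.077]
wrist_force: [-0.0, -0.2, 0.5]
opening: 0.0852
```

Emit:
{"op": "apply_moves", "data": {"fingers": [-1,-1,-1,-1,-1,-1,-1,-1,-1,-1], "dp": [[0,0,0],[0,0,0],[0,0,0],[0,0,0],[0,0,0],[0,0,0],[0,0,0],[0,0,0],[0,0,0],[0,0,0]], "spin": [0,0,0,0,0,0,0,0,0,0], "squeeze": 60}}

```text
time: 5.42
ee_pos: [0.4444, -0.1665, 0.0376]
tool_rot: [-1.569, 0.078, -0.076]
wrist_force: [-5.1, 1.8, 9.8]
opening: 0.011
```

Emit:
{"op": "apply_moves", "data": {"fingers": [-1,-1,-1,-1,-1,-1,-1,-1,-1,-1,-1,-1], "dp": [[0,0,0],[0,0,0],[0,0,0],[0,0,0],[0,0,0],[0,0,0],[0,0,0],[0,0,0],[0,0,0],[0,0,0],[0,0,0],[0,0,0]], "spin": [3,3,3,3,3,3,3,3,3,3,3,3]}}

```text
time: 6.42
ee_pos: [0.4448, -0.1667, 0.0376]
tool_rot: [-1.494, 0.57, -0.569]
wrist_force: [-3.6, 0.9, 6.7]
opening: 0.0109
```

Emit:
{"op": "apply_moves", "data": {"fingers": [-1,-1,-1,-1,-1,-1,-1,-1,-1,-1,-1,-1], "dp": [[0,0,0],[0,0,0],[0,0,0],[0,0,0],[0,0,0],[0,0,0],[0,0,0],[0,0,0],[0,0,0],[0,0,0],[0,0,0],[0,0,0]], "spin": [3,3,3,3,3,3,3,3,3,3,0,0]}}

```text
time: 7.42
ee_pos: [0.445, -0.1671, 0.0376]
tool_rot: [-1.344, 0.97, -0.971]
wrist_force: [-2.0, -1.1, 5.0]
opening: 0.0109
```

```bash
python3 - <<'E'
from rig import *
from h import *
import cv2
s=get_state();print(s['time'],s['ee_pos'],s['wrist_force'],s['moment'],s['opening'],s['q'][6]);Rm=Ro.from_rotvec(s['tool_rot']).as_matrix();print(yaw(Rm[:,0])+90)
im=grab_frame('wrist')
im=cv2.cvtColor(im,cv2.COLOR_RGB2BGR)
cv2.imwrite('pics/w3.png',cv2.resize(im,None,fx=1.5,fy=1.5,interpolation=cv2.INTER_CUBIC))
E
```

```text
7.4167 [ 0.44498165 -0.16708551  0.03762876] [-2.04600786 -1.12259796  5.02445688] [-0.27346856  0.35246703 -0.21260762] 0.010881938275035072 -0.7023571331973567
18.32912604446325
```

View pics/w3.png

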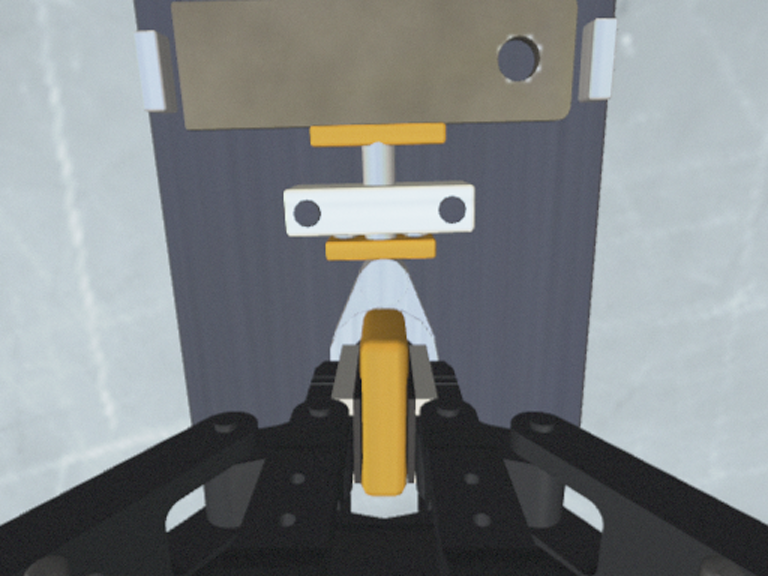

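Emit:
{"op": "apply_moves", "data": {"fingers": [1,1,1,1,1,1,1,1,1,1], "dp": [[0,0,0],[0,0,0],[0,0,0],[0,0,0],[0,0,0],[0,0,0],[0,0,0],[0,0,0],[0,0,0],[0,0,0]], "spin": [0,0,0,0,0,0,0,0,0,0]}}

```text
time: 8.3
ee_pos: [0.4449, -0.1666, 0.0373]
tool_rot: [-1.344, 0.97, -0.97]
wrist_force: [0.5, -0.3, -0.0]
opening: 0.0851
```

Emit:
{"op": "apply_moves", "data": {"fingers": [1,1,1,1,1,1,1,1,1,1], "dp": [[0,-1,0],[0,-2,0],[0,-2,0],[0,-2.5,0],[0,-2.5,0],[0,-2,0],[0,-1.5,0],[0,0,0],[0,0,0],[0,0,0]], "spin": [0,0,0,0,0,0,0,0,0,0]}}

```text
time: 9.13
ee_pos: [0.4445, -0.1665, 0.1719]
tool_rot: [-1.344, 0.97, -0.969]
wrist_force: [1.0, 0.3, 0.3]
opening: 0.0856
```

```bash
python3 - <<'E'
from rig import *
from h import *
import cv2
s=get_state();print(s['time'],s['ee_pos'],s['wrist_force'],s['opening'])
np.save('s4.npy',np.r_[s['ee_pos'],s['tool_rot']])
im=grab_frame('wrist')
im=cv2.cvtColor(im,cv2.COLOR_RGB2BGR)
cv2.imwrite('pics/w4.png',cv2.resize(im,None,fx=1.5,fy=1.5,interpolation=cv2.INTER_CUBIC))
im=cv2.cvtColor(grab_frame('top'),cv2.COLOR_RGB2BGR);cv2.imwrite('pics/top4.png',im)
E
```

```text
9.1333 [ 0.44450316 -0.16649774  0.17185324] [1.03917068 0.30112954 0.28521433] 0.08562728413900189
```

View pics/w4.png

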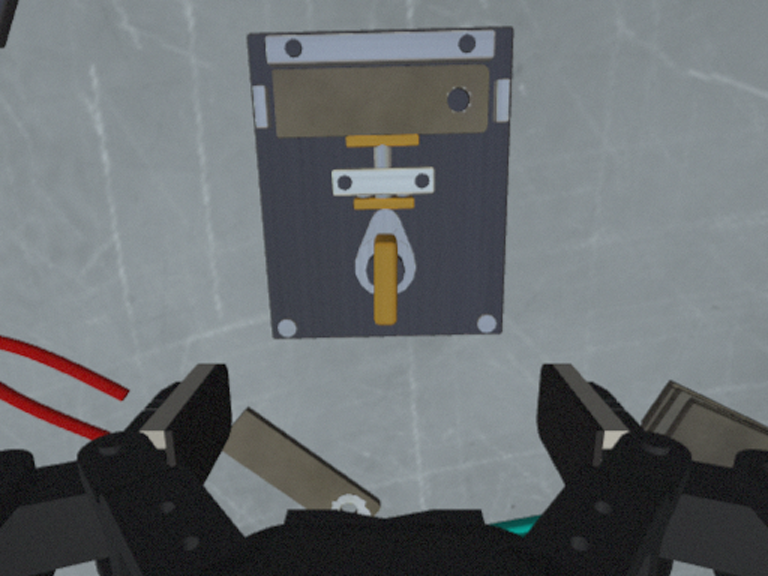

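View pics/top4.png

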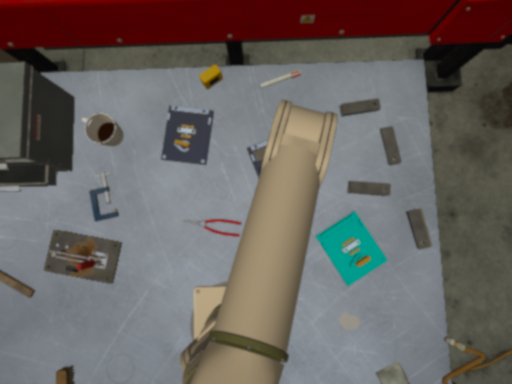

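```bash
python3 - <<'E'
from rig import *
from h import *
a=np.load('s4.npy');s={'ee_pos':a[:3],'tool_rot':a[3:]};ci=camera_info('wrist')
w=lambda u,v,z:wray(s,ci,u/1.5,v/1.5,z)
c=[(273,68),(488,66),(489,131),(277,137)]
S=np.array([w(*p,.016) for p in c]);bar=[w(386,243,.066),w(385,324,.066)]
ax=np.array([.4453,-.1665])
n=yaw(w(513,27,.01)-w(502,333,.01)),yaw(w(249,34,.01)-w(273,338,.01))
print('strip dist',np.linalg.norm(S.mean(0)[:2]-ax),S.mean(0),'yaw cam',yaw(bar[0]-bar[1]),'nest',n,(bar[0]+bar[1])/2)
h=(w(354,208,.022)+w(414,207,.022))/2;print('head dist',np.linalg.norm(h[:2]-ax))
f=w(381,62,.016);print('fence foot',np.linalg.norm(f[:2]-ax),'strip far edge',np.linalg.norm(w(381,67,.016)[:2]-ax),'strip near',np.linalg.norm(w(381,135,.016)[:2]-ax))
print(get_state()['qd'].round(3) if hasattr(get_state()['qd'],'round') else '')
E
```

```text
strip dist 0.09012673772691646 [ 0.53036986 -0.13673512  0.016     ] yaw cam 17.787412175186173 nest (np.float64(19.92414189498032), np.float64(19.443003799259397)) [ 0.44480869 -0.16739106  0.066     ]
head dist 0.03264890620910196
fence foot 0.10998896888240822 strip far edge 0.10748677856885543 strip near 0.07224817883285437
[ 0.002  0.005 -0.001 -0.001  0.001  0.001 -0.003]
```

```bash
python3 - <<'E'
import cv2
im=cv2.imread('pics/w4.png')[20:230,240:520]
cv2.imwrite('pics/w4c.png',cv2.resize(im,None,fx=2.8,fy=2.8,interpolation=cv2.INTER_CUBIC))
E
```

```text
(no output)
```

View pics/w4c.png

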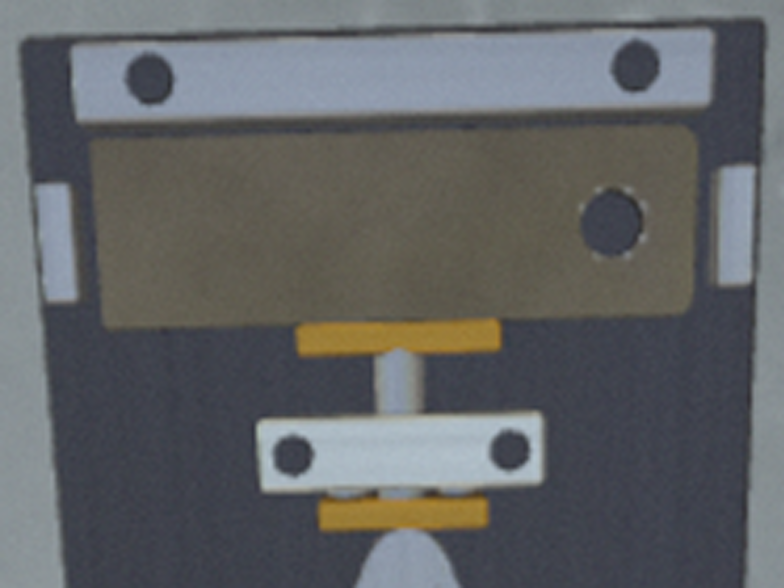

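Emit:
{"op": "apply_moves", "data": {"fingers": [1,1,1,1,1], "dp": [[0,1.5,1.5],[0,1.5,1.5],[0,1,1.5],[0,0,0],[0,0,0]], "spin": [0,0,0,0,0]}}

```text
time: 9.65
ee_pos: [0.4868, -0.1528, 0.1311]
tool_rot: [-1.348, 0.972, -0.969]
wrist_force: [-0.0, -0.5, -0.0]
opening: 0.0854
```

```bash
python3 - <<'E'
from rig import *
from h import *
import cv2
s=get_state();print(s['time'],s['ee_pos'],s['wrist_force'],s['opening'])
np.save('s5.npy',np.r_[s['ee_pos'],s['tool_rot']])
im=grab_frame('wrist')
im=cv2.cvtColor(im,cv2.COLOR_RGB2BGR)
cv2.imwrite('pics/w5raw.png',im)
cv2.imwrite('pics/w5.png',cv2.resize(im[0:300,130:400],None,fx=2,fy=2,interpolation=cv2.INTER_CUBIC))
E
```

```text
9.65 [ 0.48678032 -0.15277731  0.13106224] [-0.01111767 -0.51908583 -0.02838826] 0.0854226852766171
```

View pics/w5.png

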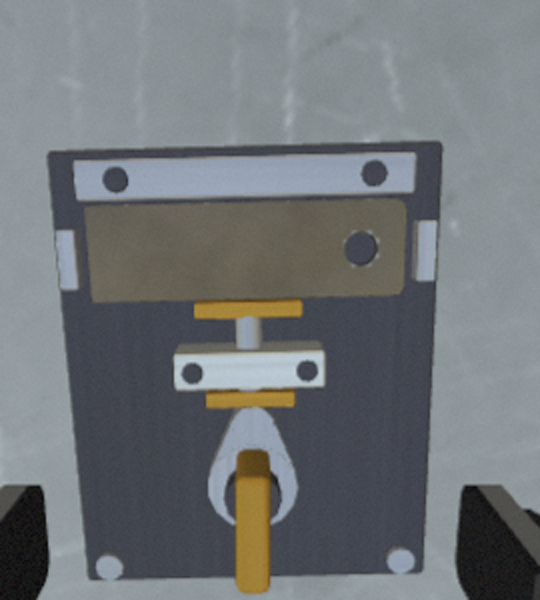

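```bash
python3 - <<'E'
from rig import *
print(sign_off())
E
```

```text
the job is handed in; nothing more can be done
None
```

I turned the loaded nest's cam about 66° clockwise by its bar, until its high point faced the shoe. Then I let go, lifted clear and handed the job in at about 9.7 s; no verdict came back.

**Which nest:** Of the three nests in the top view, the dark one at column 278, row 165 had the strip in it. The dark one at column 187, row 137 was empty, and the one at column 352, row 248 was turquoise. I touched neither of those two.

**Last checks, from the wrist pictures:**
- **Cam:** it points about 2° past the line to the shoe, and the limit is 15°.
- **Shoe:** its head is about 33 mm from the cam axis, so it is pressed in about 6 mm.
- **Strip:** it lies flat and parallel to the fence, with a gap of about 1–2 mm.
- **Contact:** the gripper is open, about 65 mm above the bar's top, and the wrist force was about 0.5 N.

**One disagreement:** the raw distance from cam axis to strip centre came out at 90.1 mm, right at the lower limit of 90 mm. The same pictures measure known lengths about 2% short, so the true distance is probably about 92 mm. A closer picture of the gap at the fence supports that.

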